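# Hold a splined gear home on the test stand

## Task

Fit the brass gear, boss upward, onto the splined shaft of the green test stand: turn it until its slots mesh with the splines and slide it down onto the red sprung thrust plate. Then press it fully home so that the plate is down at its stop, and finish still holding the gear and pressing it there (as if for someone to fit the retaining ring). Leave the other things on the bench where they are.

Things in the scene. Friction and masses are not known exactly. Their poses are not given: they have to be found in the camera images.
- stand: Green test stand, bolted down; base plate 130 x 110 x 14 mm. Origin: centre of its underside, on the bench; z up. On the base a round green spring housing (80 mm across, top at z = 30 mm), over it the red thrust plate, and through both a fixed upright steel shaft on the z axis, with four splines pointing along the stand's +x, -x, +y and -y.
- spline_top (a point): Point on the shaft axis level with the upper ends of its four splines, 70 mm above the bench. Each spline is 8 mm wide, reaches 17 mm from the axis and has a rounded-over upper end. Above them the shaft is a plain round nose, 20 mm in diameter.
- shaft_tip (a point): Centre of the shaft's top, 102 mm above the bench. The round nose (20 mm diameter) goes up to 94 mm above the bench, then tapers to 10 mm diameter here. A black ring groove is marked at 93 mm.
- spline_gear: The brass gear, loose, 0.25 to 0.45 kg, lying flat, boss upward. Origin: centre of its underside, z up. Toothed rim 91 mm across, 16 mm high. Bore right through, 23 mm across, with four slots 11 mm wide that reach 18.5 mm from the centre along the gear's +x, -x, +y, -y: it fits the splines in four positions a quarter turn apart, about 1.5 mm free at each side.
- boss_top (a point): Centre of the top of the gear's square boss, 52 mm above its underside. The boss is 46 x 46 mm, its flat sides square to the gear's x and y axes; it stands from 16 to 52 mm above the underside and is the place to grip.
- thrust_plate (a joint): Travel (m) of the red sprung thrust plate, a disc 64 mm across: 0 = up, its top 48 mm above the bench; grows as it is pressed down; 0.010 = at its stop, top at 38 mm. The spring pushes up with about 7 N at 0 and 14 N at the stop, more than the gear weighs: the gear rises again once it is no longer pressed.
- gear_a: Bystander: plain grey steel gear, 78 mm across, 22 mm high, no square boss. Origin at the centre of its underside.
- tin_grease: Bystander: green round tin with a tan lid, 71 mm across, 60 mm high. Origin at the centre of its underside.
- rule_fold: Bystander: yellow folded rule, 160 x 28 x 12 mm, lying flat. Origin at the centre of its underside.
- collar: Bystander: dark flanged collar, 62 mm across, 22 mm high. Origin at the centre of its underside.
- spanner_small: Bystander: small steel open-ended spanner, 167 mm long, lying flat. Origin at the centre of its underside.
- bush_steel: Bystander: steel flanged bush, 38 mm across, 34 mm high. Origin at the centre of its underside.
- oil_can: Bystander: brown oil can with a thin spout, 173 mm high. Origin at the centre of its underside.

How it is judged:
By the outcome, as a careful person would: the job done as asked, in the order asked, and still so for the second after the job is handed in, while the arm keeps its last pose, push and grip.
It also fails if it takes over 42 s, if anything falls off the work surface, if the arm or the gripper's body presses on something with over 40 N, if the wrist force passes 120 N, or if a joint passes its speed limit or range.

## Robot

A 7-joint arm with a two-finger parallel gripper is mounted at the origin on a cart in front of the work surface, level with it; the furniture and walls round the work are solid. World frame = base frame: x ahead of the robot, y to its left, z up, the work surface at z = 0. Lengths are in mm, angles in rad, forces in N, time in s.
With the tool pointing down it reaches from about 400 to 875 mm from the base axis. Payload 4.4 kg.
Tool frame: the origin (TCP) lies midway between the tips of the shut fingers; the grasp point (between the pads) lies 19 mm behind it; x points along the fingers, z is the direction in which the jaws open and shut, and the axes are right-handed (so a half turn about x gives the same grasp; the last joint's range is limited). The gripper opens to 85 mm and grips with 20 to 120 N. Pads are 22 mm wide; open, the fingers measure 114 mm over their backs; the gripper's body (76 mm by 85 mm) begins 54 mm behind the grasp point. The pads swing forward as they close: fully open they stand 13 mm farther back than shut.
Start: joints at [1.206, 0.628, 0.038, 1.517, -0.027, 0.996, -0.02], TCP at [191.371, -621.205, 231.313] pointing down, gripper open.
Joint ranges: [-3.06, 3.06], [-0.37, 2.12], [-1.25, 1.32], [0.18, 2.47], [-1.1, 4.24], [0.23, 1.98], [-2.94, 2.94]. Speed limits (rad/s): [2.57, 2.57, 3.14, 3.14, 3.14, 3.14, 3.14].

## Interface

Orientations are given as [roll, pitch, yaw] about the fixed x, y, z axes, in that order (R = Rz(yaw) Ry(pitch) Rx(roll)).
In Python, from cell import ctrl gives the robot as it stands. The module is installed in compiled form; this text tells all that it offers.
- The arm moves only by the tool servo_tool, never from a script. Its argument "rows" is a list of rows, each an object of numbers: "dx", "dy", "dz": the shift along the tool's x, y, z in units of 750 mm (1.0 is 750 mm); "wx", "wy", "wz": the turn, a rotation vector about the tool's x, y, z in units of 6 degrees (1.0 is 6 degrees); "fingers": the closure, from 0 (fully open) to 1 (shut). In form: [{"dx": .., "dy": .., "dz": .., "wx": .., "wy": .., "wz": .., "fingers": ..}, ...]. A call has 1 to 5 rows; each row shifts and turns the commanded pose from where the row before left it, along the tool's axes as they then stand; what a row does not reach is not made up. A row lasts 1/8 s, in which the tool goes at most 62.5 mm and 10.7 degrees, less where a joint would pass 70% of its speed; a pose out of reach is approached as far as the arm can. A call with a number of a shift or a turn outside -1 to 1 is refused whole. A call with a gripper value outside its range is refused whole. The fingers move at their own pace and stop on an object; the grip force is fixed at half the most. Time passes only in rows, so rows that do not move let the fingers close. It gives the time, the measured TCP pose, the force and the opening at its end, in the units of the state.
- ctrl.read_state(): the state, without advancing time (a new reading comes with each control period).
- ctrl.get_image(name): name is "side" or "top" or "wrist"; returns the picture (480x640x3 uint8, red, green, blue); there is no depth.
- ctrl.camera_info(name): a dict with "fovy" (degrees; the focal length in pixels is half the picture's height over the tangent of half this angle, whatever the lens; pixels are square), "cx", "cy" (the principal point, pixels), "R" (3x3) and "t" (3): a world point X has camera coordinates R X + t. Camera axes: x right, y down, z forward; pixel columns grow to the right and rows downward; lengths in mm; the calibration is good to about 2 mm. The wrist camera is an equidistant fisheye: a pixel r from the principal point sees the ray r / f radians off the axis. A picture is of the moment at which its call begins: read the wrist's pose just before it. camera_info takes no time and is no camera call; for the wrist camera it gives the pose at the moment of the call.
- ctrl.finish_job(): hands the job in, once; it reports no verdict.
Trained networks look in the newest picture that a camera, given by its name, has taken for a name from the list of things; names that differ only in an ending like _2 or _b are one class to them, and where a whole thing is asked for, a point or a joint stands for the part that bears it (a point fixed in the world has none). Each returns a list of dicts, best first, with "conf" (0 to 1); they miss things now and then, are a little off and sometimes report something else, mostly with a low value. They report only what shows in the picture. A call takes as long as a camera call.
- ctrl.search_frame(label, camera): "extent" ([centre column, centre row, width, height] in pixels, round what is visible of it).
- ctrl.silhouettes(label, camera): "region" (480x640 bool, what is visible of it) and "extent" ([centre column, centre row, width, height] in pixels, round what is visible of it).
- ctrl.mark_of(label, camera): "point" ([column, row] in pixels: a listed point, or the origin of a listed thing).
The state is a dict: "clock": time; "qpos": joint angles; "qd": joint speeds; "tau": joint torques, N m; "eef_pos": TCP position; "tool_rot": TCP orientation; "force": force on the tool from outside, world axes, zero at the start; "torque": the same for the moment, N m; "width": finger opening in mm.
Only numpy, scipy, OpenCV 4.12 (cv2) and the standard library are available. Lean on these libraries where they do the work, as an engineer would, in place of code of your own. Each camera call takes 0.05 s, during which the arm holds its last target.

## Working session

There is one attempt and no reset: what is moved stays moved. The work goes in short steps, Python scripts to look and compute and a tool call to move; the robot and the scene stay as the last step left them, time stands still between calls to the robot, and variables do not carry over. Pictures are saved under pics/ and viewed, and the job is handed in when it is done.

Besides the shell and the picture viewer there is one more tool, called after "Request:" as name(argument=value, ...), one argument or row to a line, values as JSON. servo_tool: Moves the arm, as the interface text tells. Its arguments: {"type":"object","properties":{"rows":{"type":"array"}},"required":["rows"]}

```bash
mkdir -p pics; ls
python3 - <<'E'
from cell import ctrl
import cv2
print(ctrl.read_state())
for n in ("side","top","wrist"):
    im=ctrl.get_image(n); cv2.imwrite(f"pics/{n}0.png",im[:,:,::-1])
    i=ctrl.camera_info(n); print(n,i)
    for l in ("spline_gear","boss_top","shaft_tip","spline_top","stand"):
        print(l,[(r["conf"],r["point"]) for r in ctrl.mark_of(l,n)][:2])
E
```

```text
pics
{'clock': 0.0, 'qpos': array([ 1.20622551,  0.6293627 ,  0.0384414 ,  1.51838332, -0.02699966,
        0.99633219, -0.02001956]), 'qd': array([ 0.00018464, -0.00035106,  0.00096204, -0.00141736, -0.00122426,
       -0.00023829,  0.00094702]), 'tau': array([-5.09118490e-04, -5.63407660e+01,  1.22583076e+00, -1.93449068e+01,
        1.09753740e-02,  1.04301138e-02, -6.43088910e-06]), 'eef_pos': array([ 191.16123275, -620.57717578,  230.37347222]), 'tool_rot': array([-3.12764191,  1.5688288 ,  1.88349861]), 'force': array([-0.90039297,  0.65084113,  0.28123538]), 'torque': array([-0.01666061, -0.03211471, -0.0035038 ]), 'width': 85.41899981796783}
side {'fovy': 53.999615939788875, 'cx': 318.7596711835739, 'cy': 237.53823624824406, 'R': array([[ 0.98622561, -0.16448129, -0.01746271],
       [-0.10999574, -0.57333303, -0.81190528],
       [ 0.12353128,  0.8026426 , -0.58352796]]), 't': array([-518.05647288,  200.7915858 , 1021.00400765])}
spline_gear [(0.67, [276.5, 234.3])]
boss_top [(0.62, [275.6, 220.2])]
shaft_tip [(0.64, [351.0, 255.9])]
spline_top [(0.76, [354.8, 268.6])]
stand
[... 234 characters left out ...]

       [ 0.20560493, -0.00746815, -0.97860658]]), 't': array([ 172.6234579 ,  550.92168484, 1075.56129841])}
spline_gear [(0.64, [276.9, 283.2])]
boss_top [(0.73, [273.6, 282.5]), (0.72, [249.0, 187.3])]
shaft_tip [(0.79, [373.4, 203.4])]
spline_top [(0.92, [371.3, 210.7])]
stand [(0.88, [365.3, 214.9])]
wrist {'fovy': 65.70646984690485, 'cx': 325.4763125256837, 'cy': 231.60512635951116, 'R': array([[ 2.94256610e-01, -9.55725985e-01,  9.42796227e-04],
       [-9.09104415e-01, -2.79597769e-01,  3.08794834e-01],
       [-2.94859643e-01, -9.17220213e-02, -9.51128205e-01]]), 't': array([-651.06201443,  -39.42340816,  379.54192347])}
spline_gear []
boss_top []
shaft_tip []
spline_top []
stand []
```

View pics/side0.png

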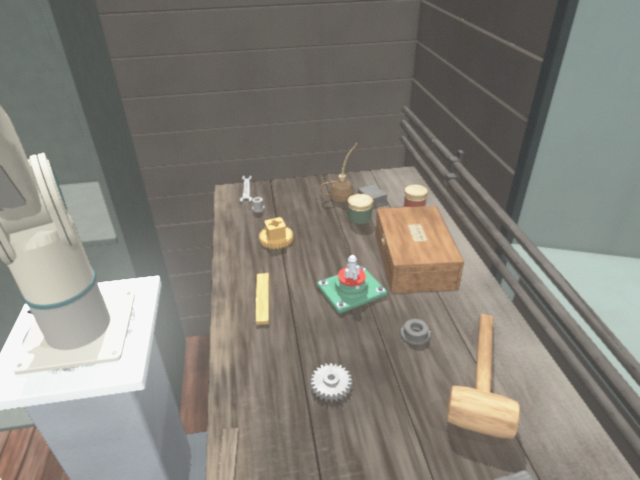

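View pics/top0.png

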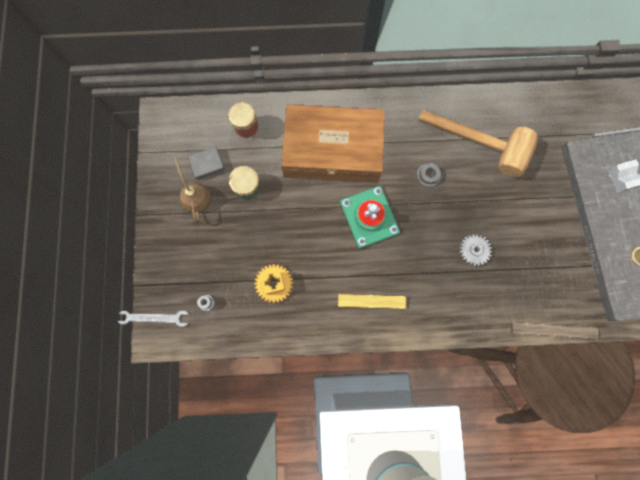

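View pics/wrist0.png

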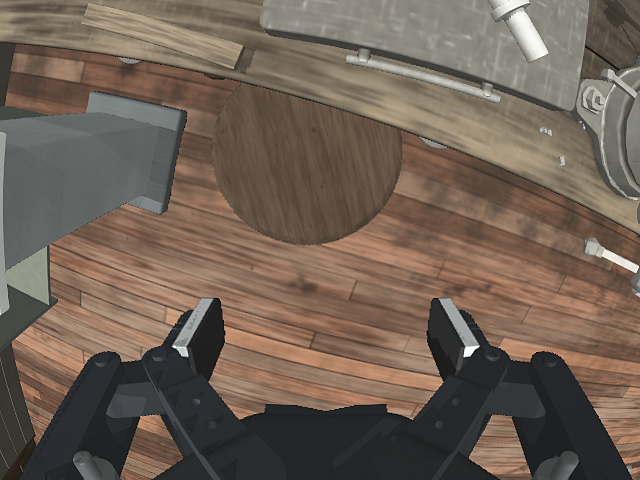

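The top picture shows the gear at about (273,283) with its boss turned a few degrees. The stand is at (371,213), also slightly turned, and the arm is off to the right over the floor.

```bash
cat > h.py <<'E'
import numpy as np
def ray(ci,uv,fish=False):
    f=240/np.tan(np.radians(ci["fovy"]/2)); x=(uv[0]-ci["cx"])/f; y=(uv[1]-ci["cy"])/f
    if fish:
        r=np.hypot(x,y); s=np.sin(r)/r if r>1e-9 else 1; d=np.array([x*s,y*s,np.cos(r)])
    else: d=np.array([x,y,1.])
    R=np.array(ci["R"]); t=np.array(ci["t"])
    return -R.T@t, R.T@d
def at_z(ci,uv,z,fish=False):
    c,d=ray(ci,uv,fish); return c+d*(z-c[2])/d[2]
def proj(ci,X,fish=False):
    f=240/np.tan(np.radians(ci["fovy"]/2)); X=np.atleast_2d(X)
    p=X@np.array(ci["R"]).T+np.array(ci["t"])
    if fish:
        rr=np.hypot(p[:,0],p[:,1]); th=np.arctan2(rr,p[:,2]); k=np.where(rr>1e-9,th/np.maximum(rr,1e-9),1/p[:,2])
    else: k=1/p[:,2]
    return np.c_[ci["cx"]+f*p[:,0]*k, ci["cy"]+f*p[:,1]*k]
E
python3 - <<'E'
from cell import ctrl
from h import *
import cv2
T=ctrl.camera_info("top");S=ctrl.camera_info("side")
for n,z,a,b in (("gear",0,(276.9,283.2),(276.5,234.3)),("boss",52,(273.6,282.5),(275.6,220.2)),("tip",102,(373.4,203.4),(351,255.9)),("spl",70,(371.3,210.7),(354.8,268.6)),("stand",0,(365.3,214.9),(351.9,291.8))):
    print(n,at_z(T,a,z),at_z(S,b,z))
im=cv2.imread("pics/top0.png")
a=cv2.resize(im[255:311,245:301],(400,400),interpolation=cv2.INTER_CUBIC)
b=cv2.resize(im[180:250,335:405],(400,400),interpolation=cv2.INTER_CUBIC)
cv2.imwrite("pics/z1.png",np.hstack([a,b]))
E
```

```text
gear [449.79377551 250.0055057    0.        ] [453.45744236 278.81877169   0.        ]
boss [446.182319   253.43184183  52.        ] [453.91805918 270.64358436  52.        ]
tip [611.54364309  16.63313269 102.        ] [603.13782744  18.60592828 102.        ]
spl [602.67979983  18.54228234  70.        ] [611.03947244  11.38992181  70.        ]
stand [6.10292017e+02 2.53708693e+01 2.27373675e-13] [606.12258411  11.83185348   0.        ]
```

View pics/z1.png

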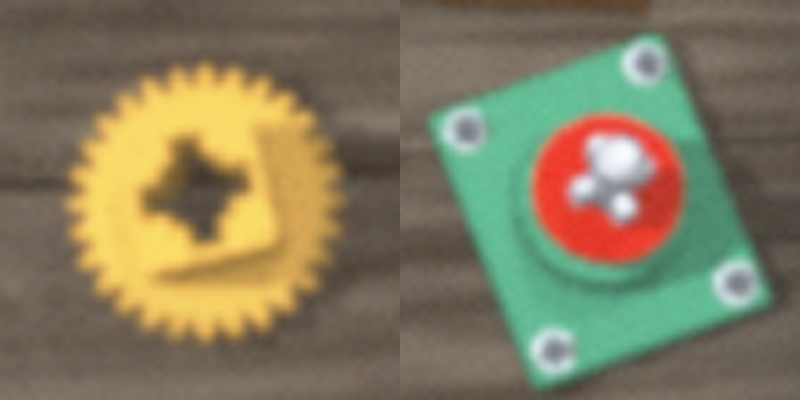

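```bash
cat >> h.py <<'E'
from scipy.spatial.transform import Rotation as Ro
def tool_R(s): return Ro.from_euler('xyz',s["tool_rot"]).as_matrix()
def plan(s,pos,jaw=None,n=None,rot_rows=None):
    """jaw: world angle (deg) of tool z, mod 180; tool x down. prints per-row numbers"""
    R=tool_R(s); x=R[:,0]; cur=np.degrees(np.arctan2(R[1,2],R[0,2]))
    if jaw is None: jaw=cur
    d=(jaw-cur+90)%180-90; a=np.radians(cur+d)
    zt=np.array([np.cos(a),np.sin(a),0]); xt=np.array([0,0,-1.]); Rt=np.c_[xt,np.cross(zt,xt),zt]
    w=np.degrees(Ro.from_matrix(R.T@Rt).as_rotvec()); D=np.array(pos)-s["eef_pos"]
    dist=np.linalg.norm(D); N=n or int(max(np.ceil(dist/60),np.ceil(np.linalg.norm(w)/5.9),1))
    print("jaw now %.1f turn %.1f dist %.1f rows %d"%(cur,d,dist,N),"tilt",np.degrees(np.arccos(-x[2])).round(2))
    Rc=R.copy()
    for k in range(N):
        t=Rc.T@D/N/750
        print("  d",t.round(4),"w",(w/N/6).round(3)); Rc=Rc@Ro.from_rotvec(np.radians(w/N)).as_matrix()
E
python3 - <<'E'
from cell import ctrl
from h import *
s=ctrl.read_state(); print(tool_R(s).round(3))
plan(s,[500,-250,260]); 
s2=dict(s); s2["eef_pos"]=np.array([500,-250,260.]); plan(s2,[395,220,250]); plan(s2,[400,240,260],15);plan(s2,[400,240,260],105)
E
```

```text
[[ 0.     0.956  0.294]
 [-0.     0.294 -0.956]
 [-1.     0.     0.   ]]
jaw now -72.9 turn 0.0 dist 483.6 rows 9 tilt 0.0
  d [-0.0042  0.0599 -0.0391] w [ 0.  0. -0.]
  d [-0.0042  0.0599 -0.0391] w [ 0.  0. -0.]
  d [-0.0042  0.0599 -0.0391] w [ 0.  0. -0.]
  d [-0.0042  0.0599 -0.0391] w [ 0.  0. -0.]
  d [-0.0042  0.0599 -0.0391] w [ 0.  0. -0.]
  d [-0.0042  0.0599 -0.0391] w [ 0.  0. -0.]
  d [-0.0042  0.0599 -0.0391] w [ 0.  0. -0.]
  d [-0.0042  0.0599 -0.0391] w [ 0.  0. -0.]
  d [-0.0042  0.0599 -0.0391] w [ 0.  0. -0.]
jaw now -72.9 turn 0.0 dist 481.7 rows 9 tilt 0.0
  d [ 0.0015  0.0056 -0.0711] w [ 0.  0. -0.]
  d [ 0.0015  0.0056 -0.0711] w [ 0.  0. -0.]
  d [ 0.0015  0.0056 -0.0711] w [ 0.  0. -0.]
  d [ 0.0015  0.0056 -0.0711] w [ 0.  0. -0.]
  d [ 0.0015  0.0056 -0.0711] w [ 0.  0. -0.]
  d [ 0.0015  0.0056 -0.0711] w [ 0.  0. -0.]
  d [ 0.0015  0.0056 -0.0711] w [ 0.  0. -0.]
  d [ 0.0015  0.0056 -0.0711] w [ 0.  0. -0.]
  d [ 0.0015  0.0056 -0.0711] w [ 0.  0. -0.]
jaw now -72.9 turn 87.9 dist 500.1 rows 15 tilt 0.0
  d [-0.      0.0043 -0.0442] w [-0.976  0.    
[... 623 characters left out ...]
    0.0431 -0.0108] w [-0.976  0.    -0.   ]
  d [ 0.      0.044  -0.0064] w [-0.976  0.    -0.   ]
  d [ 0.      0.0444 -0.0019] w [-0.976  0.    -0.   ]
jaw now -72.9 turn -2.1 dist 500.1 rows 9 tilt 0.0
  d [-0.      0.0072 -0.0737] w [ 0.039  0.    -0.   ]
  d [-0.      0.0069 -0.0738] w [ 0.039  0.    -0.   ]
  d [-0.      0.0066 -0.0738] w [ 0.039  0.    -0.   ]
  d [-0.      0.0063 -0.0738] w [ 0.039  0.    -0.   ]
  d [-0.      0.006  -0.0738] w [ 0.039  0.    -0.   ]
  d [-0.      0.0057 -0.0739] w [ 0.039  0.    -0.   ]
  d [-0.      0.0054 -0.0739] w [ 0.039  0.    -0.   ]
  d [-0.      0.0051 -0.0739] w [ 0.039  0.    -0.   ]
  d [-0.      0.0048 -0.0739] w [ 0.039  0.    -0.   ]
```

Request:
servo_tool(
  rows=[
    {"dx": -0.004, "dy": 0.06, "dz": -0.039},
    {"dx": -0.004, "dy": 0.06, "dz": -0.039},
    {"dx": -0.004, "dy": 0.06, "dz": -0.039},
    {"dx": -0.004, "dy": 0.06, "dz": -0.039},
    {"dx": -0.004, "dy": 0.06, "dz": -0.039},
  ],
)

```text
schema error: expected keys dx, dy, dz, wx, wy, wz, fingers
```

Request:
servo_tool(
  rows=[
    {"dx": -0.004, "dy": 0.06, "dz": -0.039},
    {"dx": -0.004, "dy": 0.06, "dz": -0.039},
    {"dx": -0.004, "dy": 0.05, "dz": -0.05},
    {"dx": -0.004, "dy": 0.04, "dz": -0.06},
    {"dx": 0, "dy": 0, "dz": -0.072},
  ],
)

```text
schema error: expected keys dx, dy, dz, wx, wy, wz, fingers
```

Request:
servo_tool(
  rows=[
    {"dy": 0.006, "dz": -0.072},
    {"dy": 0.006, "dz": -0.072},
    {"dy": 0.006, "dz": -0.072},
    {"dy": 0.006, "dz": -0.072},
    {"dy": 0.006, "dz": -0.072},
  ],
)

```text
schema error: expected keys dx, dy, dz, wx, wy, wz, fingers
```

Run:
```python
from cell import ctrl
from h import *
s=ctrl.read_state(); print(s["clock"],s["eef_pos"],s["qpos"].round(2)); R=tool_R(s); ci=ctrl.camera_info("wrist")
print("cam in tool",R.T@(-ci["R"].T@ci["t"]-s["eef_pos"]),"axis in tool",R.T@ci["R"][2])
plan(s,[420,240,240],-75)
```

```text
0.9 [ 191.39280375 -621.20054907  231.31506615] [ 1.21  0.63  0.04  1.52 -0.03  1.   -0.02]
cam in tool [-142.45740775   79.58293447    0.70911161] axis in tool [ 9.51115951e-01 -3.08832896e-01  8.31087427e-04]
jaw now -72.9 turn -2.1 dist 891.1 rows 15 tilt 0.0
  d [-0.0008  0.042  -0.0672] w [ 0.024  0.    -0.   ]
  d [-0.0008  0.0418 -0.0673] w [ 0.024  0.    -0.   ]
  d [-0.0008  0.0416 -0.0674] w [ 0.024  0.    -0.   ]
  d [-0.0008  0.0415 -0.0675] w [ 0.024  0.    -0.   ]
  d [-0.0008  0.0413 -0.0676] w [ 0.024  0.    -0.   ]
  d [-0.0008  0.0411 -0.0677] w [ 0.024  0.    -0.   ]
  d [-0.0008  0.041  -0.0678] w [ 0.024  0.    -0.   ]
  d [-0.0008  0.0408 -0.0679] w [ 0.024  0.    -0.   ]
  d [-0.0008  0.0406 -0.068 ] w [ 0.024  0.    -0.   ]
  d [-0.0008  0.0405 -0.0681] w [ 0.024  0.    -0.   ]
  d [-0.0008  0.0403 -0.0682] w [ 0.024  0.    -0.   ]
  d [-0.0008  0.0401 -0.0683] w [ 0.024  0.    -0.   ]
  d [-0.0008  0.0399 -0.0684] w [ 0.024  0.    -0.   ]
  d [-0.0008  0.0398 -0.0685] w [ 0.024  0.    -0.   ]
  d [-0.0008  0.0396 -0.0686] w [ 0.024  0.    -0.   ]
```

Request:
servo_tool(
  rows=[
    {"dx": -0.004, "dy": 0.06, "dz": -0.039, "wx": 0, "wy": 0, "wz": 0, "fingers": 0},
    {"dx": -0.004, "dy": 0.06, "dz": -0.039, "wx": 0, "wy": 0, "wz": 0, "fingers": 0},
    {"dx": -0.004, "dy": 0.06, "dz": -0.039, "wx": 0, "wy": 0, "wz": 0, "fingers": 0},
    {"dx": -0.004, "dy": 0.06, "dz": -0.039, "wx": 0, "wy": 0, "wz": 0, "fingers": 0},
    {"dx": -0.004, "dy": 0.06, "dz": -0.039, "wx": 0, "wy": 0, "wz": 0, "fingers": 0},
  ],
)

```text
clock: 1.52
eef_pos: [364.5, -413.9, 246.7]
tool_rot: [0.611, 1.57, -0.661]
force: [0.1, -0.1, -0.3]
width: 85.7
```

Request:
servo_tool(
  rows=[
    {"dx": -0.004, "dy": 0.06, "dz": -0.039, "wx": 0, "wy": 0, "wz": 0, "fingers": 0},
    {"dx": -0.004, "dy": 0.06, "dz": -0.039, "wx": 0, "wy": 0, "wz": 0, "fingers": 0},
    {"dx": -0.004, "dy": 0.05, "dz": -0.05, "wx": 0.2, "wy": 0, "wz": 0, "fingers": 0},
    {"dx": 0, "dy": 0.03, "dz": -0.07, "wx": 0.15, "wy": 0, "wz": 0, "fingers": 0},
    {"dx": 0, "dy": 0.006, "dz": -0.075, "wx": 0, "wy": 0, "wz": 0, "fingers": 0},
  ],
)

```text
clock: 2.15
eef_pos: [455.3, -171.5, 255.4]
tool_rot: [1.375, 1.569, 0.068]
force: [0.2, 1.2, 1.0]
width: 85.3
```

Request:
servo_tool(
  rows=[
    {"dx": 0, "dy": 0.006, "dz": -0.075, "wx": 0, "wy": 0, "wz": 0, "fingers": 0},
    {"dx": 0, "dy": 0.006, "dz": -0.075, "wx": 0, "wy": 0, "wz": 0, "fingers": 0},
    {"dx": 0, "dy": 0.006, "dz": -0.075, "wx": 0, "wy": 0, "wz": 0, "fingers": 0},
    {"dx": 0, "dy": 0.006, "dz": -0.075, "wx": 0, "wy": 0, "wz": 0, "fingers": 0},
    {"dx": 0, "dy": 0.006, "dz": -0.075, "wx": 0, "wy": 0, "wz": 0, "fingers": 0},
  ],
)

```text
clock: 2.78
eef_pos: [402.6, 105.4, 255.7]
tool_rot: [1.531, 1.569, 0.222]
force: [1.1, 0.8, -0.1]
width: 85.2
```

Run:
```python
from cell import ctrl
from h import *
s=ctrl.read_state(); print(s["clock"],s["eef_pos"],s["qpos"].round(2)); 
plan(s,[420,240,240],-75)
```

```text
2.775 [402.60373831 105.43481118 255.734254  ] [-0.25  0.26 -0.09  2.09  0.04  0.78 -1.67]
jaw now -75.0 turn -0.0 dist 136.6 rows 3 tilt 0.08
  d [ 0.007   0.0229 -0.0558] w [ 0.     0.    -0.005]
  d [ 0.007   0.0229 -0.0558] w [ 0.     0.    -0.005]
  d [ 0.007   0.0229 -0.0558] w [ 0.     0.    -0.005]
```

Request:
servo_tool(
  rows=[
    {"dx": 0, "dy": 0.023, "dz": -0.053, "wx": 0, "wy": 0, "wz": 0, "fingers": 0},
    {"dx": 0, "dy": 0.023, "dz": -0.053, "wx": 0, "wy": 0, "wz": 0, "fingers": 0},
    {"dx": 0, "dy": 0.023, "dz": -0.04, "wx": 0, "wy": 0, "wz": 0, "fingers": 0},
    {"dx": 0, "dy": 0, "dz": 0, "wx": 0, "wy": 0, "wz": 0, "fingers": 0},
  ],
)

```text
clock: 3.28
eef_pos: [424.7, 225.9, 255.4]
tool_rot: [2.43, 1.569, 1.126]
force: [0.4, 1.0, 0.3]
width: 85.3
```

Run:
```python
from cell import ctrl
from h import *
import cv2
s=ctrl.read_state(); print(s["clock"],s["eef_pos"],s["qd"].max()); ci=ctrl.camera_info("wrist")
im=ctrl.get_image("wrist"); cv2.imwrite("pics/w1.png",im[:,:,::-1])
import pickle; pickle.dump((s,ci),open("w1.pkl","wb"))
for l,z in(("spline_gear",0),("boss_top",52)):
    for r in ctrl.mark_of(l,"wrist")[:2]: print(l,r["conf"],r["point"],at_z(ci,r["point"],z,True))
```

```text
3.275 [424.68787621 225.9404501  255.40835607] 0.05377825396724738
spline_gear 0.58 [301.3, 157.3] [451.34752997 259.4299861    0.        ]
boss_top 0.59 [300.6, 165.4] [450.31835109 256.37783848  52.        ]
```

View pics/w1.png

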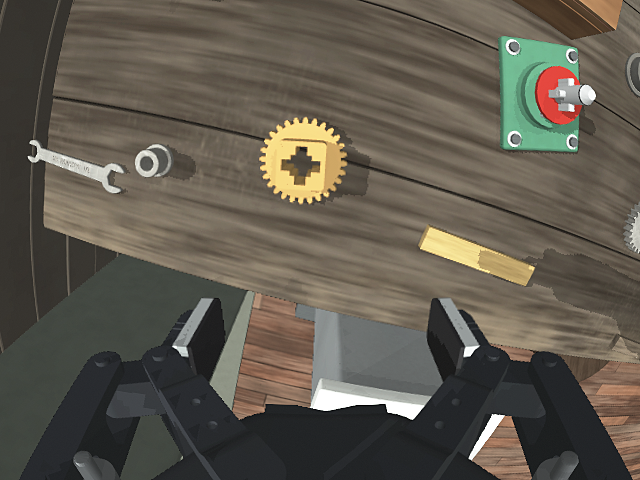

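The wrist view shows the gear at (302,160), with its boss about square to the picture, and the stand at the upper right, near (545,95). I'll overlay models to refine position and yaw.

```bash
cat >> h.py <<'E'
def gear_model(x,y,yaw,z0=0):
    c,s=np.cos(np.radians(yaw)),np.sin(np.radians(yaw))
    T=lambda P,z: np.c_[P@np.array([[c,s],[-s,c]])+[x,y],np.full(len(P),z0+z)]
    sq=np.array([[-23,-23],[23,-23],[23,23],[-23,23],[-23,-23]],float)
    seg=np.concatenate([np.linspace(sq[i],sq[i+1],12) for i in range(4)])
    k=np.sqrt(11.5**2-5.5**2); q=[(18.5,-5.5),(18.5,5.5),(k,5.5),(5.5,k)]
    cr=[]
    for i in range(5):
        a=np.pi/2*i; M=np.array([[np.cos(a),-np.sin(a)],[np.sin(a),np.cos(a)]]); cr+=[M@np.array(p) for p in q]
    th=np.linspace(0,2*np.pi,90); ci=np.c_[45.5*np.cos(th),45.5*np.sin(th)]
    return [T(seg,52),T(np.array(cr),52),T(ci,16)]
def stand_model(x,y,yaw):
    c,s=np.cos(np.radians(yaw)),np.sin(np.radians(yaw))
    T=lambda P,z: np.c_[P@np.array([[c,s],[-s,c]])+[x,y],np.full(len(P),z)]
    b=np.array([[-65,-55],[65,-55],[65,55],[-65,55],[-65,-55]],float)
    b=np.concatenate([np.linspace(b[i],b[i+1],20) for i in range(4)])
    th=np.linspace(0,2*np.pi,60); C=np.c_[np.cos(th),np.sin(th)]
    sp=[np.array([[17,-4],[17,4],[10,4],[10,-4],[17,-4]])@np.array([[np.cos(a),np.sin(a)],[-np.sin(a),np.cos(a)]]) for a in np.arange(4)*np.pi/2]
    return [T(b,14),T(32*C,48),T(40*C,30),T(5*C,102),T(10*C,94)]+[T(p,69) for p in sp]
def overlay(im,ci,models,box,sc,fish):
    import cv2
    u0,v0,u1,v1=box; o=cv2.resize(im[v0:v1,u0:u1],None,fx=sc,fy=sc,interpolation=cv2.INTER_CUBIC)
    for m in models:
        p=(proj(ci,m,fish)-[u0,v0]+.5)*sc-.5
        cv2.polylines(o,[np.round(p).astype(np.int32)],False,(255,0,255),1)
    return o
E
python3 - <<'E'
from h import *
import cv2,pickle
s,ci=pickle.load(open("w1.pkl","rb")); im=cv2.imread("pics/w1.png")
a=overlay(im,ci,gear_model(450.5,257,15),(252,110,352,210),4,True)
b=overlay(im,ci,stand_model(607,15,20),(495,30,600,160),3,True)
o=np.zeros((400,720,3),np.uint8); o[:400,:400]=a; o[:390,400:715]=b
cv2.imwrite("pics/o1.png",o)
E
```

```text
(no output)
```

View pics/o1.png

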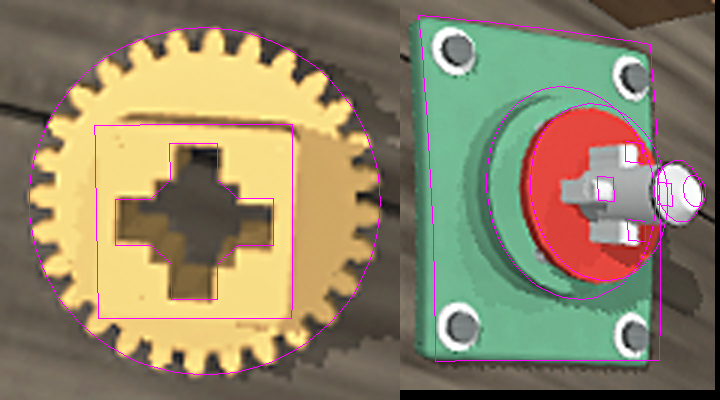

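Run:
```python
from cell import ctrl
from h import *
s=ctrl.read_state(); plan(s,[450.5,257,240],-75,1)
```

```text
jaw now -75.0 turn 0.0 dist 46.6 rows 1 tilt 0.06
  d [ 0.0202  0.046  -0.0364] w [-0.006  0.008  0.007]
```

Request:
servo_tool(
  rows=[
    {"dx": 0.021, "dy": 0.046, "dz": -0.0364, "wx": 0, "wy": 0, "wz": 0, "fingers": 0},
    {"dx": 0.067, "dy": 0, "dz": 0, "wx": 0, "wy": 0, "wz": 0, "fingers": 0},
    {"dx": 0.067, "dy": 0, "dz": 0, "wx": 0, "wy": 0, "wz": 0, "fingers": 0},
    {"dx": 0.066, "dy": 0, "dz": 0, "wx": 0, "wy": 0, "wz": 0, "fingers": 0},
    {"dx": 0, "dy": 0, "dz": 0, "wx": 0, "wy": 0, "wz": 0, "fingers": 0},
  ],
)

```text
clock: 4.05
eef_pos: [448.3, 255.2, 87.0]
tool_rot: [-1.188, 1.563, -2.499]
force: [0.3, -0.2, 0.8]
width: 85.3
```

Run:
```python
from cell import ctrl
from h import *
import cv2
s=ctrl.read_state(); print(s["clock"],s["eef_pos"]);ci=ctrl.camera_info("wrist")
im=ctrl.get_image("wrist")[:,:,::-1].copy()
cv2.imwrite("pics/w2.png",overlay(im,ci,gear_model(450.5,257,15),(200,130,450,330),3,True))
plan(s,[450.5,257,18],-75)
```

```text
4.05 [448.33302143 255.22409774  86.97631308]
jaw now -75.1 turn 0.1 dist 69.0 rows 2 tilt 0.47
  d [ 0.046   0.0021 -0.0009] w [-0.006  0.015  0.037]
  d [ 0.046   0.0019 -0.0008] w [-0.006  0.015  0.037]
```

View pics/w2.png

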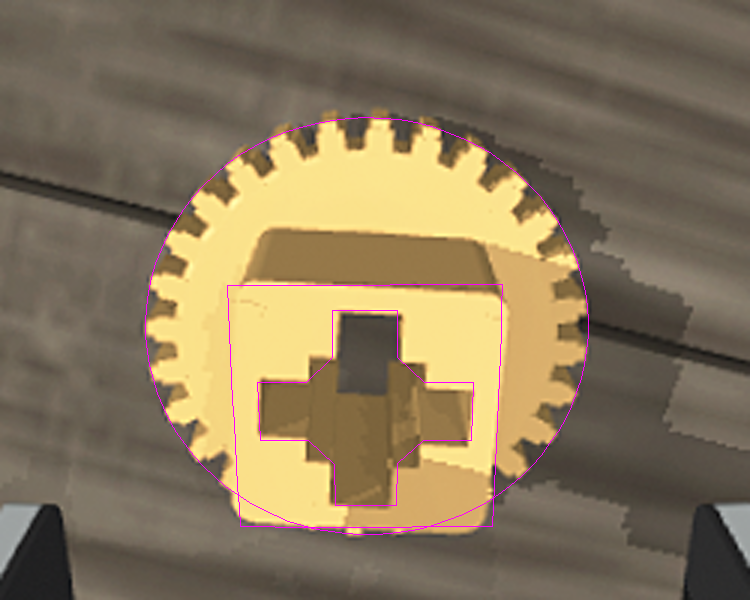

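Request:
servo_tool(
  rows=[
    {"dx": 0.03, "dy": 0.003, "dz": -0.001, "wx": 0.33, "wy": 0.03, "wz": 0.06, "fingers": 0},
    {"dx": 0.03, "dy": 0.001, "dz": -0.001, "wx": 0, "wy": 0, "wz": 0, "fingers": 0},
    {"dx": 0.03, "dy": 0, "dz": 0, "wx": 0, "wy": 0, "wz": 0, "fingers": 0},
    {"dx": 0, "dy": 0, "dz": 0, "wx": 0, "wy": 0, "wz": 0, "fingers": 0.15},
  ],
)

```text
clock: 4.6
eef_pos: [454.3, 260.5, 23.4]
tool_rot: [1.997, 1.563, 0.653]
force: [0.1, -0.3, 0.1]
width: 72.5
```

Run:
```python
from cell import ctrl
from h import *
import cv2
s=ctrl.read_state(); print(s["clock"],s["eef_pos"],s["width"]);
im=ctrl.get_image("wrist")[:,:,::-1].copy()
cv2.imwrite("pics/w3.png",im)
plan(s,[450.5,257,18],-77)
```

```text
4.6 [454.26711741 260.53483449  23.40220084] 72.46225918874126
jaw now -77.0 turn 0.0 dist 7.5 rows 1 tilt 0.47
  d [ 0.0071 -0.006   0.0035] w [-0.    -0.032 -0.071]
```

View pics/w3.png

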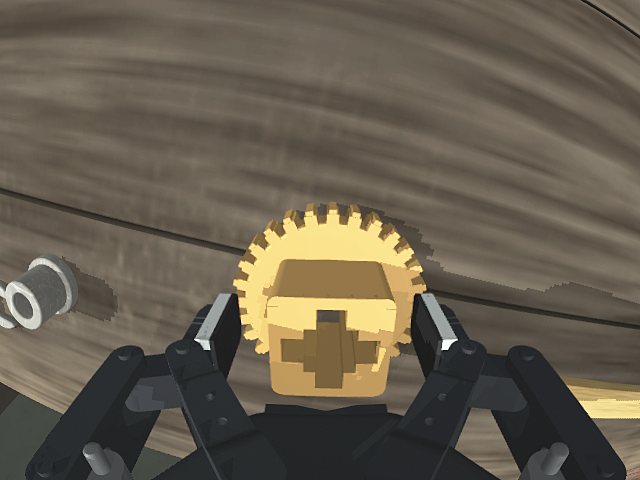

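The boss is between the fingers (columns 238 and 415, boss at 331). A small xy correction, then close.

Request:
servo_tool(
  rows=[
    {"dx": 0.007, "dy": -0.006, "dz": 0.0035, "wx": 0, "wy": -0.03, "wz": -0.07, "fingers": 0.15},
    {"dx": 0, "dy": 0, "dz": 0, "wx": 0, "wy": 0, "wz": 0, "fingers": 0.3},
    {"dx": 0, "dy": 0, "dz": 0, "wx": 0, "wy": 0, "wz": 0, "fingers": 0.5},
    {"dx": 0, "dy": 0, "dz": 0, "wx": 0, "wy": 0, "wz": 0, "fingers": 1},
    {"dx": 0, "dy": 0, "dz": 0, "wx": 0, "wy": 0, "wz": 0, "fingers": 1},
  ],
)

```text
clock: 5.28
eef_pos: [450.0, 257.2, 17.7]
tool_rot: [-2.848, 1.57, 2.091]
force: [-0.4, -0.3, 6.9]
width: 45.1
```

Request:
servo_tool(
  rows=[
    {"dx": 0, "dy": 0, "dz": 0, "wx": 0, "wy": 0, "wz": 0, "fingers": 1},
    {"dx": 0, "dy": 0, "dz": 0, "wx": 0, "wy": 0, "wz": 0, "fingers": 1},
  ],
)

```text
clock: 5.52
eef_pos: [450.1, 257.2, 17.7]
tool_rot: [-3.064, 1.57, 1.876]
force: [-0.8, -0.5, 6.6]
width: 45.0
```

Run:
```python
from cell import ctrl
from h import *
import cv2
s=ctrl.read_state(); print(s["clock"],s["eef_pos"],s["width"],s["force"]);
im=ctrl.get_image("wrist")[:,:,::-1].copy()
cv2.imwrite("pics/w4.png",im)
s2=dict(s);plan(s,[458,255,180],-75)
```

```text
5.525 [450.08161946 257.24236803  17.67453457] 44.977325144430466 [-0.78715379 -0.48392535  6.57128205]
jaw now -77.0 turn 2.0 dist 162.5 rows 3 tilt 0.02
  d [-0.0721  0.0032  0.0017] w [-0.11  -0.001  0.   ]
  d [-0.0721  0.0032  0.0018] w [-0.11  -0.001  0.   ]
  d [-0.0721  0.0032  0.0018] w [-0.11  -0.001  0.   ]
```

View pics/w4.png

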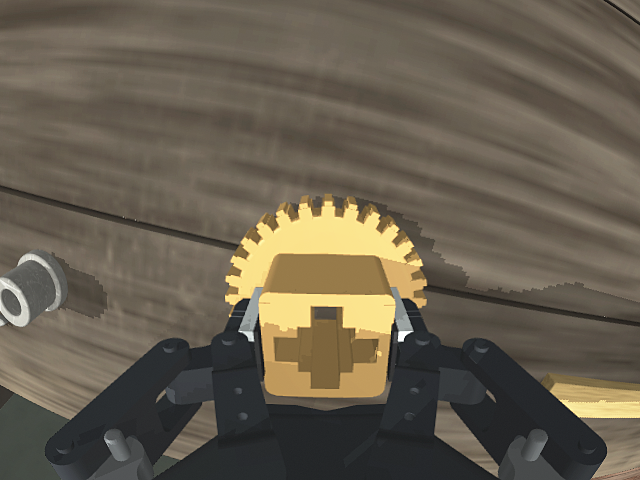

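Request:
servo_tool(
  rows=[
    {"dx": -0.03, "dy": 0, "dz": 0, "wx": 0, "wy": 0, "wz": 0, "fingers": 1},
    {"dx": -0.07, "dy": 0, "dz": 0, "wx": 0, "wy": 0, "wz": 0, "fingers": 1},
    {"dx": -0.07, "dy": 0, "dz": 0, "wx": 0, "wy": 0, "wz": 0, "fingers": 1},
    {"dx": -0.07, "dy": 0, "dz": 0, "wx": -0.6, "wy": 0, "wz": 0, "fingers": 1},
    {"dx": 0, "dy": 0, "dz": 0, "wx": -0.57, "wy": 0, "wz": 0, "fingers": 1},
  ],
)

```text
clock: 6.2
eef_pos: [452.0, 258.5, 200.8]
tool_rot: [1.812, 1.563, 0.593]
force: [0.4, 0.3, -4.6]
width: 45.2
```

Run:
```python
from cell import ctrl
from h import *
s=ctrl.read_state(); print(s["clock"],s["eef_pos"],s["width"],s["force"]);
plan(s,[485,-30,200],-70)
```

```text
6.2 [452.00414417 258.46450996 200.83304026] 45.17235855519876 [ 0.39734758  0.28169411 -4.56373434]
jaw now -69.8 turn -0.2 dist 290.3 rows 5 tilt 0.42
  d [-0.     -0.0183  0.0752] w [ 0.006 -0.003 -0.014]
  d [ 0.     -0.0182  0.0753] w [ 0.006 -0.003 -0.014]
  d [ 0.0001 -0.0182  0.0753] w [ 0.006 -0.003 -0.014]
  d [ 0.0001 -0.0181  0.0753] w [ 0.006 -0.003 -0.014]
  d [ 0.0002 -0.0181  0.0753] w [ 0.006 -0.003 -0.014]
```

Request:
servo_tool(
  rows=[
    {"dx": 0, "dy": -0.018, "dz": 0.06, "wx": 0, "wy": 0, "wz": 0, "fingers": 1},
    {"dx": 0, "dy": -0.018, "dz": 0.078, "wx": 0, "wy": 0, "wz": 0, "fingers": 1},
    {"dx": 0, "dy": -0.018, "dz": 0.078, "wx": 0, "wy": 0, "wz": 0, "fingers": 1},
    {"dx": 0, "dy": -0.018, "dz": 0.078, "wx": 0, "wy": 0, "wz": 0, "fingers": 1},
    {"dx": 0, "dy": -0.018, "dz": 0.078, "wx": 0, "wy": 0, "wz": 0, "fingers": 1},
  ],
)

```text
clock: 6.82
eef_pos: [481.7, -30.0, 196.7]
tool_rot: [-1.877, 1.569, -3.097]
force: [0.4, -0.3, -3.4]
width: 45.4
```

Request:
servo_tool(
  rows=[
    {"dx": 0, "dy": 0, "dz": 0, "wx": 0, "wy": 0, "wz": 0, "fingers": 1},
    {"dx": 0, "dy": 0, "dz": 0, "wx": 0, "wy": 0, "wz": 0, "fingers": 1},
    {"dx": 0, "dy": 0, "dz": 0, "wx": 0, "wy": 0, "wz": 0, "fingers": 1},
  ],
)

```text
clock: 7.2
eef_pos: [481.8, -26.4, 196.7]
tool_rot: [-2.304, 1.569, 2.761]
force: [0.9, 0.7, -4.1]
width: 45.4
```

Run:
```python
from cell import ctrl
from h import *
import cv2,pickle
s=ctrl.read_state(); print(s["clock"],s["eef_pos"],s["qd"].round(3),s["force"]);ci=ctrl.camera_info("wrist")
pickle.dump((s,ci),open("w5.pkl","wb"))
im=ctrl.get_image("wrist")[:,:,::-1].copy(); cv2.imwrite("pics/w5.png",im)
for l,z in (("shaft_tip",102),("spline_top",70),("stand",0)):
    for r in ctrl.mark_of(l,"wrist")[:2]: print(l,r["conf"],r["point"],at_z(ci,r["point"],z,True))
```

```text
7.2 [481.81482553 -26.3905967  196.67929609] [-0.006  0.     0.    -0.002  0.005 -0.001  0.002] [ 0.92531709  0.70982341 -4.07185882]
shaft_tip 0.72 [326.0, 36.0] [604.73568686  17.64304147 102.        ]
spline_top 0.93 [330.1, 45.4] [605.54362282  14.81720745  70.        ]
```

View pics/w5.png

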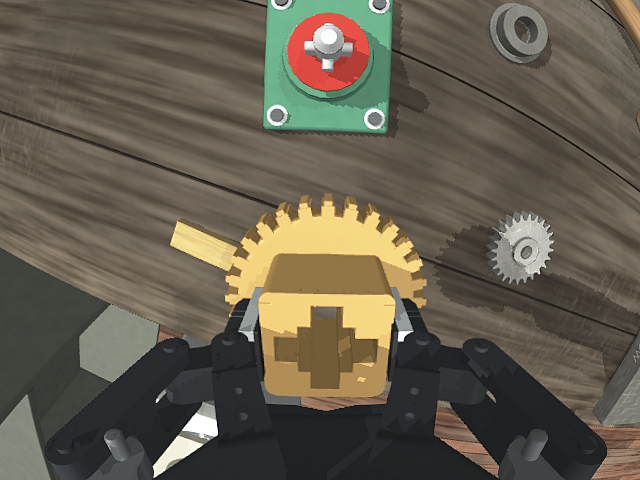

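Run:
```python
from h import *
import cv2,pickle
s,ci=pickle.load(open("w5.pkl","rb")); im=cv2.imread("pics/w5.png")
a=overlay(im,ci,stand_model(605,16.5,18.5),(250,0,400,140),5,True)
cv2.imwrite("pics/o5.png",a[:600])
e=s["eef_pos"]; R=tool_R(s); print(np.degrees(np.arctan2(R[1,2],R[0,2])))
cv2.imwrite("pics/o5g.png",overlay(im,ci,gear_model(e[0],e[1],20,e[2]-17.7),(220,180,440,410),2.5,True))
```

```text
-69.77937339535208
```

View pics/o5.png

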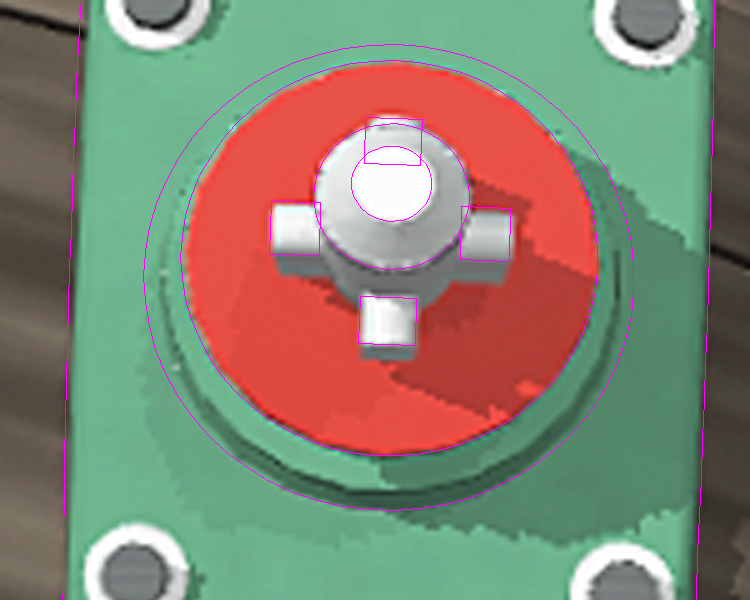

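View pics/o5g.png

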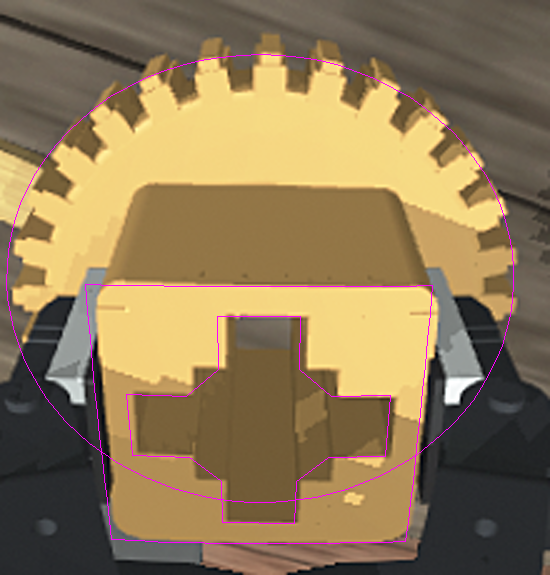

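The stand model at (605, 16.5, yaw 18.5°) overlays the disc, splines and nose well. The gear sits centred in the jaws. Next, move over the shaft.

Run:
```python
from cell import ctrl
from h import *
s=ctrl.read_state(); plan(s,[605,17,190],-71.5)
```

```text
jaw now -69.8 turn -1.7 dist 130.7 rows 3 tilt 0.07
  d [0.003  0.058  0.0005] w [ 0.094 -0.001  0.003]
  d [ 0.003   0.058  -0.0001] w [ 0.094 -0.001  0.003]
  d [ 0.003   0.058  -0.0007] w [ 0.094 -0.001  0.003]
```

Request:
servo_tool(
  rows=[
    {"dx": 0.003, "dy": 0.05, "dz": 0.0005, "wx": 0.095, "wy": 0, "wz": 0, "fingers": 1},
    {"dx": 0.003, "dy": 0.058, "dz": 0, "wx": 0.095, "wy": 0, "wz": 0, "fingers": 1},
    {"dx": 0.003, "dy": 0.058, "dz": -0.0007, "wx": 0.095, "wy": 0, "wz": 0, "fingers": 1},
    {"dx": 0, "dy": 0.008, "dz": 0, "wx": 0, "wy": 0, "wz": 0, "fingers": 1},
    {"dx": 0, "dy": 0, "dz": 0, "wx": 0, "wy": 0, "wz": 0, "fingers": 1},
  ],
)

```text
clock: 8.02
eef_pos: [604.5, 15.8, 189.3]
tool_rot: [-1.738, 1.568, -2.988]
force: [-0.2, -0.5, -2.7]
width: 45.6
```

Request:
servo_tool(
  rows=[
    {"dx": 0, "dy": 0, "dz": 0, "wx": 0, "wy": 0, "wz": 0, "fingers": 1},
    {"dx": 0, "dy": 0, "dz": 0, "wx": 0, "wy": 0, "wz": 0, "fingers": 1},
  ],
)

```text
clock: 8.28
eef_pos: [604.4, 14.8, 190.1]
tool_rot: [-1.573, 1.569, -2.824]
force: [-0.2, -0.1, -3.8]
width: 45.2
```

Run:
```python
from cell import ctrl
from h import *
import cv2
s=ctrl.read_state(); print(s["clock"],s["eef_pos"],s["force"],s["torque"]); plan(s,[605,17,135],-71.5)
im=ctrl.get_image("wrist")[:,:,::-1]; cv2.imwrite("pics/w6.png",im)
S=ctrl.camera_info("side"); im=ctrl.get_image("side")[:,:,::-1].copy(); cv2.imwrite("pics/s6.png",im)
e=s["eef_pos"]
cv2.imwrite("pics/s6o.png",overlay(im,S,gear_model(e[0],e[1],18.5,e[2]-17.7)+stand_model(605,17,18.5),(290,170,410,320),4,False))
```

```text
8.275 [604.41195907  14.78539474 190.11741944] [-0.2359171  -0.1295983  -3.80845237] [ 0.03621335 -0.05218962  0.01254398]
jaw now -71.7 turn 0.2 dist 55.2 rows 1 tilt 0.09
  d [ 0.0735  0.0018 -0.0026] w [-0.031 -0.     0.015]
```

View pics/s6o.png

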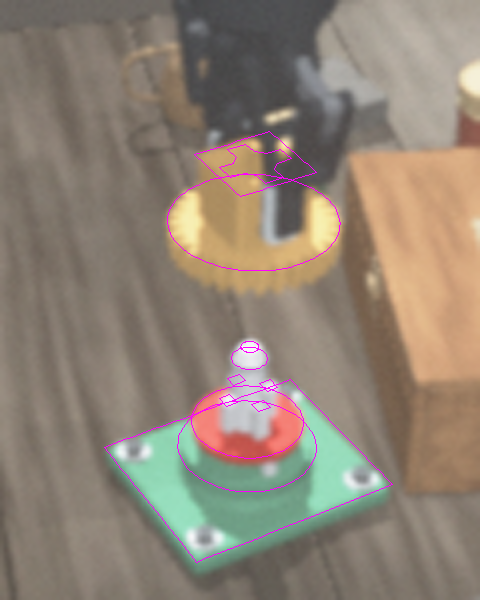

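View pics/w6.png

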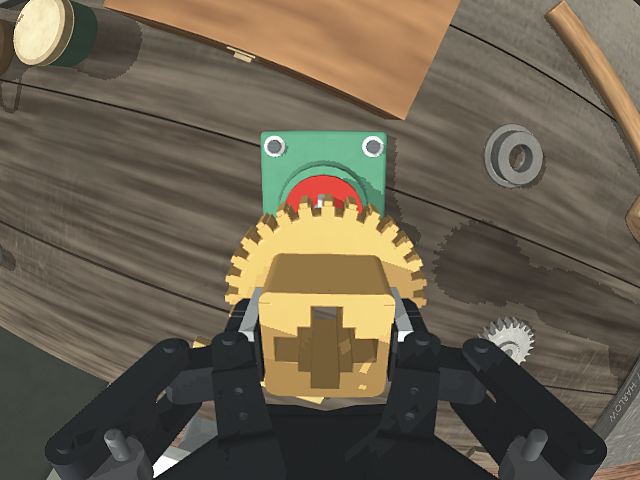

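Both views agree with the (605,17) fit. In the side view the red disc, base and gear outlines coincide. I'll lower to just above the tip with a 2 mm correction.

Request:
servo_tool(
  rows=[
    {"dx": 0.035, "dy": 0.0018, "dz": -0.0026, "wx": -0.03, "wy": 0, "wz": 0, "fingers": 1},
    {"dx": 0.035, "dy": 0, "dz": 0, "wx": 0, "wy": 0, "wz": 0, "fingers": 1},
    {"dx": 0, "dy": 0, "dz": 0, "wx": 0, "wy": 0, "wz": 0, "fingers": 1},
    {"dx": 0, "dy": 0, "dz": 0, "wx": 0, "wy": 0, "wz": 0, "fingers": 1},
  ],
)

```text
clock: 8.88
eef_pos: [606.5, 17.6, 138.4]
tool_rot: [1.148, 1.57, -0.1]
force: [0.3, 0.0, -3.7]
width: 44.9
```

Run:
```python
from cell import ctrl
from h import *
import cv2
s=ctrl.read_state(); print(s["clock"],s["eef_pos"],s["force"],s["torque"]); plan(s,[605,17,126],-71.5)
ci=ctrl.camera_info("wrist");im=ctrl.get_image("wrist")[:,:,::-1].copy(); cv2.imwrite("pics/w7.png",im)
e=s["eef_pos"]
a=overlay(im,ci,stand_model(605,17,18.5)+gear_model(e[0],e[1],18.5,e[2]-17.7),(220,80,440,410),1.8,True)
S=ctrl.camera_info("side"); im=ctrl.get_image("side")[:,:,::-1].copy()
b=overlay(im,S,gear_model(e[0],e[1],18.5,e[2]-17.7)+stand_model(605,17,18.5),(300,190,400,320),4,False)
o=np.zeros((600,800,3),np.uint8);o[:a.shape[0],:a.shape[1]]=a;o[:520,400:]=b;cv2.imwrite("pics/o7.png",o)
```

```text
8.875 [606.50243769  17.55791539 138.36694947] [ 0.29200402  0.01677776 -3.70726122] [ 0.01939403 -0.04267273 -0.017023  ]
jaw now -71.5 turn -0.0 dist 12.5 rows 1 tilt 0.03
  d [ 0.0165 -0.0021  0.0001] w [ 0.003  0.002 -0.004]
```

View pics/o7.png

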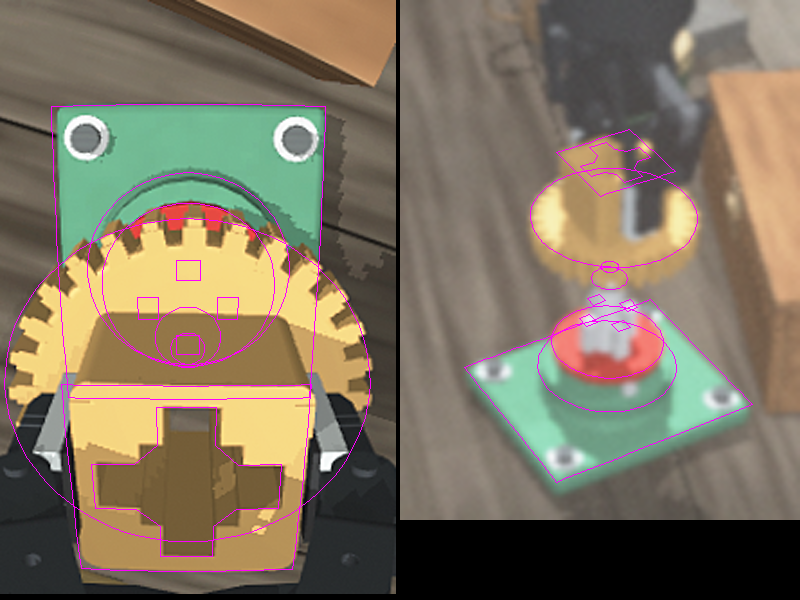

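Request:
servo_tool(
  rows=[
    {"dx": 0.016, "dy": -0.0021, "dz": 0.0008, "wx": 0, "wy": 0, "wz": 0, "fingers": 1},
    {"dx": 0, "dy": 0, "dz": 0, "wx": 0, "wy": 0, "wz": 0, "fingers": 1},
    {"dx": 0, "dy": 0, "dz": 0, "wx": 0, "wy": 0, "wz": 0, "fingers": 1},
  ],
)

```text
clock: 9.35
eef_pos: [604.4, 16.5, 125.3]
tool_rot: [-1.791, 1.57, -3.038]
force: [-0.7, 0.2, -3.4]
width: 45.5
```

Run:
```python
from cell import ctrl
from h import *
s=ctrl.read_state(); print(s["clock"],s["eef_pos"],s["force"],s["torque"]); plan(s,[605,16.7,114],-71.5)
```

```text
9.35 [604.42731245  16.52560139 125.29287566] [-0.69494308  0.20006939 -3.43291922] [0.00562805 0.00625035 0.02670622]
jaw now -71.5 turn -0.0 dist 11.3 rows 1 tilt 0.07
  d [0.0151 0.0008 0.    ] w [ 0.004 -0.003  0.012]
```

Request:
servo_tool(
  rows=[
    {"dx": 0.008, "dy": 0.0006, "dz": 0, "wx": 0, "wy": 0, "wz": 0, "fingers": 1},
    {"dx": 0.008, "dy": 0, "dz": 0, "wx": 0, "wy": 0, "wz": 0, "fingers": 1},
    {"dx": 0, "dy": 0, "dz": 0, "wx": 0, "wy": 0, "wz": 0, "fingers": 1},
    {"dx": 0, "dy": 0, "dz": 0, "wx": 0, "wy": 0, "wz": 0, "fingers": 1},
  ],
)

```text
clock: 9.85
eef_pos: [604.9, 16.7, 113.4]
tool_rot: [-1.755, 1.57, -3.003]
force: [-0.2, 0.1, -3.5]
width: 45.3
```

Run:
```python
from cell import ctrl
from h import *
s=ctrl.read_state(); print(s["clock"],s["eef_pos"],s["force"],s["torque"]); plan(s,[605,16.7,104],-71.5)
```

```text
9.85 [604.94736762  16.68635137 113.3595913 ] [-0.19286643  0.10620838 -3.48863053] [-0.02444195 -0.05171041 -0.01560928]
jaw now -71.5 turn -0.0 dist 9.4 rows 1 tilt 0.06
  d [0.0125 0.0001 0.    ] w [ 0.005 -0.002  0.01 ]
```

Request:
servo_tool(
  rows=[
    {"dx": 0.008, "dy": 0, "dz": 0, "wx": 0, "wy": 0, "wz": 0, "fingers": 1},
    {"dx": 0.008, "dy": 0, "dz": 0, "wx": 0, "wy": 0, "wz": 0, "fingers": 1},
    {"dx": 0.008, "dy": 0, "dz": 0, "wx": 0, "wy": 0, "wz": 0, "fingers": 1},
    {"dx": 0, "dy": 0, "dz": 0, "wx": 0, "wy": 0, "wz": 0, "fingers": 1},
  ],
)

```text
clock: 10.35
eef_pos: [604.3, 16.6, 94.6]
tool_rot: [-1.796, 1.568, -3.043]
force: [-0.2, -0.3, -2.6]
width: 45.3
```

Run:
```python
from cell import ctrl
from h import *
import cv2
s=ctrl.read_state(); print(s["clock"],s["eef_pos"],s["force"],s["torque"]); plan(s,[605,16.7,80],-71.5)
im=ctrl.get_image("wrist")[:,:,::-1].copy(); cv2.imwrite("pics/w8.png",im)
```

```text
10.35 [604.307993    16.63065528  94.64001603] [-0.17849163 -0.25061063 -2.60666053] [0.01382009 0.00023077 0.0198148 ]
jaw now -71.5 turn -0.0 dist 14.7 rows 1 tilt 0.15
  d [0.0195 0.001  0.0002] w [ 0.005 -0.005  0.024]
```

View pics/w8.png

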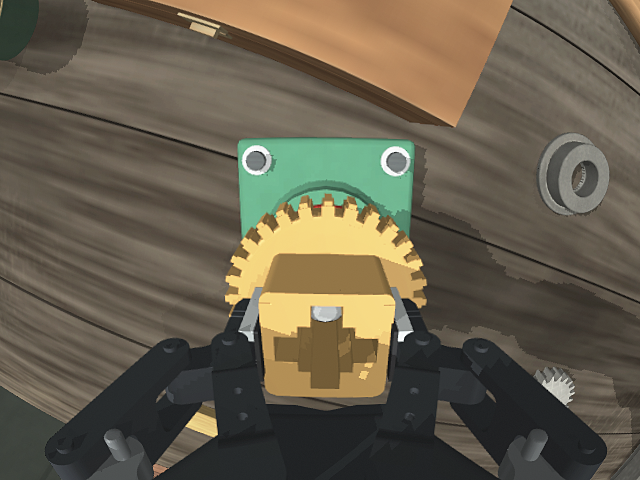

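The shaft nose shows in the bore at (326,312), and the gear is square to the base plate. There's no contact force, so I'll lower onto the splines.

Request:
servo_tool(
  rows=[
    {"dx": 0.007, "dy": 0.001, "dz": 0, "wx": 0, "wy": 0, "wz": 0, "fingers": 1},
    {"dx": 0.007, "dy": 0, "dz": 0, "wx": 0, "wy": 0, "wz": 0, "fingers": 1},
    {"dx": 0.006, "dy": 0, "dz": 0, "wx": 0, "wy": 0, "wz": 0, "fingers": 1},
    {"dx": 0, "dy": 0, "dz": 0, "wx": 0, "wy": 0, "wz": 0, "fingers": 1},
  ],
)

```text
clock: 10.9
eef_pos: [605.1, 16.9, 79.8]
tool_rot: [-1.783, 1.569, -3.031]
force: [0.0, 1.3, -2.6]
width: 45.0
```

Run:
```python
from cell import ctrl
from h import *
s=ctrl.read_state(); print(s["clock"],s["eef_pos"],s["force"],s["torque"]); plan(s,[605,16.7,67],-71.5)
```

```text
10.9 [605.14904285  16.86273085  79.84664108] [ 0.04929229  1.33576499 -2.58311607] [0.00170946 0.01144818 0.01271609]
jaw now -71.5 turn -0.0 dist 12.8 rows 1 tilt 0.12
  d [ 0.0171 -0.0002  0.0002] w [ 0.004 -0.004  0.02 ]
```

It meshed with no force: the underside is at about 62 mm, already 8 mm below the spline tops. Next, down to the plate.

Request:
servo_tool(
  rows=[
    {"dx": 0.006, "dy": 0, "dz": 0, "wx": 0, "wy": 0, "wz": 0, "fingers": 1},
    {"dx": 0.006, "dy": 0, "dz": 0, "wx": 0, "wy": 0, "wz": 0, "fingers": 1},
    {"dx": 0.006, "dy": 0, "dz": 0, "wx": 0, "wy": 0, "wz": 0, "fingers": 1},
    {"dx": 0, "dy": 0, "dz": 0, "wx": 0, "wy": 0, "wz": 0, "fingers": 1},
  ],
)

```text
clock: 11.4
eef_pos: [605.2, 16.9, 66.4]
tool_rot: [-1.782, 1.569, -3.029]
force: [0.0, -0.2, -2.7]
width: 45.5
```

Run:
```python
from cell import ctrl
from h import *
s=ctrl.read_state(); print(s["clock"],s["eef_pos"],s["force"],s["torque"],s["width"]); plan(s,[605,16.7,58],-71.5)
```

```text
11.4 [605.17689367  16.88844708  66.39920178] [ 2.50100473e-03 -1.93110219e-01 -2.68563866e+00] [-0.00407557 -0.02870686  0.02890035] 45.50181942489823
jaw now -71.5 turn -0.0 dist 8.4 rows 1 tilt 0.12
  d [ 0.0112 -0.0003  0.0002] w [ 0.005 -0.004  0.019]
```

Request:
servo_tool(
  rows=[
    {"dx": 0.004, "dy": 0, "dz": 0, "wx": 0, "wy": 0, "wz": 0, "fingers": 1},
    {"dx": 0.004, "dy": 0, "dz": 0, "wx": 0, "wy": 0, "wz": 0, "fingers": 1},
    {"dx": 0, "dy": 0, "dz": 0, "wx": 0, "wy": 0, "wz": 0, "fingers": 1},
  ],
)

```text
clock: 11.78
eef_pos: [605.8, 16.9, 61.5]
tool_rot: [-1.582, 1.57, -2.829]
force: [-3.4, -0.8, 5.9]
width: 45.3
```

Request:
servo_tool(
  rows=[
    {"dx": 0.004, "dy": 0, "dz": 0, "wx": 0, "wy": 0, "wz": 0, "fingers": 1},
    {"dx": 0.002, "dy": 0, "dz": 0, "wx": 0, "wy": 0, "wz": 0, "fingers": 1},
    {"dx": 0, "dy": 0, "dz": 0, "wx": 0, "wy": 0, "wz": 0, "fingers": 1},
  ],
)

```text
clock: 12.15
eef_pos: [605.7, 16.9, 57.4]
tool_rot: [-1.498, 1.57, -2.746]
force: [-3.2, 0.1, 7.8]
width: 45.2
```

Run:
```python
from cell import ctrl
from h import *
s=ctrl.read_state(); print(s["clock"],s["eef_pos"],s["force"],s["torque"],s["width"]); plan(s,[605,16.7,56],-71.5)
```

```text
12.15 [605.73282358  16.93933394  57.38997783] [-3.22878048  0.11000144  7.75029683] [-0.02062624  0.71261338  0.05093796] 45.21260939260083
jaw now -71.5 turn -0.0 dist 1.6 rows 1 tilt 0.03
  d [ 0.0019 -0.001  -0.    ] w [0.004 0.    0.005]
```

Request:
servo_tool(
  rows=[
    {"dx": 0.002, "dy": -0.0008, "dz": 0, "wx": 0, "wy": 0, "wz": 0, "fingers": 1},
    {"dx": 0, "dy": 0, "dz": 0, "wx": 0, "wy": 0, "wz": 0, "fingers": 1},
  ],
)

```text
clock: 12.4
eef_pos: [605.7, 16.9, 56.2]
tool_rot: [1.368, 1.57, 0.12]
force: [-3.3, 0.4, 9.5]
width: 44.9
```

Request:
servo_tool(
  rows=[
    {"dx": 0.002, "dy": 0, "dz": 0, "wx": 0, "wy": 0, "wz": 0, "fingers": 1},
    {"dx": 0, "dy": 0, "dz": 0, "wx": 0, "wy": 0, "wz": 0, "fingers": 1},
  ],
)

```text
clock: 12.65
eef_pos: [605.8, 17.0, 55.7]
tool_rot: [1.275, 1.57, 0.028]
force: [-4.0, 0.4, 15.1]
width: 45.3
```

Request:
servo_tool(
  rows=[
    {"dx": 0.0015, "dy": -0.0005, "dz": 0, "wx": 0, "wy": 0, "wz": 0, "fingers": 1},
    {"dx": 0, "dy": 0, "dz": 0, "wx": 0, "wy": 0, "wz": 0, "fingers": 1},
    {"dx": 0, "dy": 0, "dz": 0, "wx": 0, "wy": 0, "wz": 0, "fingers": 1},
  ],
)

```text
clock: 13.02
eef_pos: [605.8, 17.0, 55.6]
tool_rot: [1.293, 1.569, 0.045]
force: [-5.3, 0.1, 22.1]
width: 45.2
```

Run:
```python
from cell import ctrl
from h import *
import cv2
s=ctrl.read_state(); print(s["clock"],s["eef_pos"],s["force"],s["torque"],s["width"]); e=s["eef_pos"]
ci=ctrl.camera_info("wrist");im=ctrl.get_image("wrist")[:,:,::-1].copy()
M=gear_model(605,17,18.5,38)+stand_model(605,17,18.5)[:1]
a=overlay(im,ci,M,(180,80,460,410),1.5,True)
S=ctrl.camera_info("side"); im=ctrl.get_image("side")[:,:,::-1].copy()
b=overlay(im,S,M,(305,220,400,330),4,False)
o=np.zeros((500,800,3),np.uint8);o[:a.shape[0],:a.shape[1]]=a;o[:440,420:]=b;cv2.imwrite("pics/o9.png",o)
```

```text
13.025 [605.81941873  16.96640263  55.6156191 ] [-5.30604551  0.10236076 22.0742116 ] [0.13771248 1.43182209 0.03909362] 45.22004151755335
```

View pics/o9.png

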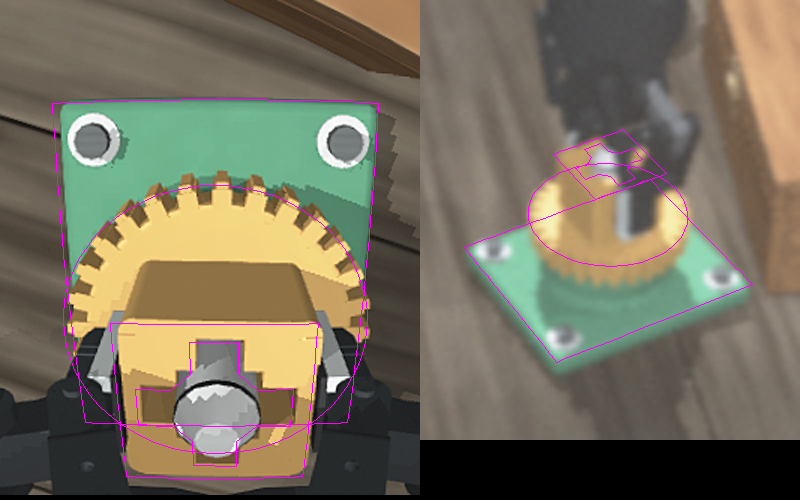

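The tool stopped moving while the force rose from 15 to 22 N. The gear overlays its model at 38 mm in both views, and the nose with its groove stands just above the boss. I'm handing in while pressing.

Run:
```python
from cell import ctrl
print(ctrl.finish_job()); s=ctrl.read_state(); print(s["clock"],s["eef_pos"],s["force"])
```

```text
the job is handed in; nothing more can be done
None
the job is handed in; nothing more can be done
```

The brass gear is on the splined shaft, boss upward, pressed down to the thrust plate's stop and still held there. I handed the job in at about 13 s of the 42 s allowed.

**What I did:** I gripped the gear by its boss, lined its slots up with the stand (turned about 18.5°), and lowered it over the shaft. It slid onto the splines with almost no contact force. I then pressed it down through the plate's spring travel.

**Last checks:**
- **Height:** the underside works out at about 38 mm, the stop height. This comes from the tool height, using the offset measured when the gear was gripped.
- **Force:** over the last two presses the upward force rose from 9.5 to 15 to 22 N while the tool moved only about 0.6 mm, so it is against the stop. The spring alone accounts for about 14 N less the gear's weight.
- **Pictures:** the wrist and side views match a gear seated at 38 mm, with the shaft nose and ring groove just above the boss.
- **Grip:** the fingers read 45.2 mm on the 46 mm boss.

**Did not fully agree:** a sideways force of about 5 N remained, so the gear may be touching a spline. The wrist-camera overlays were also off by up to about 1 mm.

I saw no contact with the other things on the bench, but did not measure their positions again at the end. The state after hand-in could not be read.

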